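# Clear the light path and hold the green filter cell in it

## Robot

A 7-joint arm with a two-finger parallel gripper is mounted at the origin on a cart in front of the work surface, level with it; the furniture and walls round the work are solid. World frame = base frame: x ahead of the robot, y to its left, z up, the work surface at z = 0. Lengths are in m, angles in rad, forces in N, time in s.
With the tool pointing down it reaches from about 0.4 to 0.85 m from the base axis. Payload 4.5 kg.
Tool frame: the origin (TCP) lies midway between the tips of the shut fingers; the grasp point (between the pads) lies 19 mm behind it; z points along the fingers, y is the line along which they close (so a half turn about z gives the same grasp; the last joint's range is limited). The gripper opens to 88 mm and grips with 3 to 60 N. Pads are 18 mm wide; open, the fingers measure 123 mm over their backs; the gripper's body (75 mm by 187 mm) begins 45 mm behind the grasp point.
Start: joints at [-1.128, 0.689, -0.195, 1.565, 0.157, 0.902, -0.215], TCP at [0.248, 0.574, 0.239] pointing down, gripper open.
Joint ranges: [-3.01, 3.01], [-0.46, 2.08], [-1.47, 1.51], [0.13, 2.56], [-1, 4.14], [0.04, 2.09], [-2.66, 2.66]. Speed limits (rad/s): [2.57, 2.57, 3.14, 3.14, 3.14, 3.14, 3.14].

## Interface

Orientations are given as a unit quaternion [x, y, z, w].
In Python, from rig import ctrl, eoat, planner, cams, monitor gives the robot as it stands. The module is installed in compiled form; this text tells all that it offers. Calls block until the motion is done:
- ctrl.goto(position, orientation): joint-space move of the TCP to a pose.
- ctrl.move_straight(position, rot=None, rate=0.15): straight line of the TCP; rot=None keeps the orientation; rate is the mean speed in m/s.
- ctrl.move_j(angles): joint-space move.
- eoat.grip(opening): finger opening in m; the grip force is fixed at half the most; returns when the fingers have stopped.
- ctrl.hold(seconds).
- planner.ik(position, orientation): joint angles nearest the present ones, or None.
- cams.grab_frame(name): name is "side" or "top"; returns a dict with "img" (384x512x3 uint8, red, green, blue), "range_z" (384x512 float32, m along the optical axis (not along the pixel's ray), 0 where there is no reading), "fovy" (degrees; the focal length in pixels is half the picture's height over the tangent of half this angle, whatever the lens; pixels are square), "cx", "cy" (the principal point, pixels), "dist_coeffs" ([k1, k2, p1, p2, k3] as OpenCV has them; the pictures are not rectified), "R" (3x3) and "t" (3): a world point X has camera coordinates R X + t. Camera axes: x right, y down, z forward; pixel columns grow to the right and rows downward; lengths in m; the calibration is good to about 2 mm. A picture is of the moment at which its call begins.
A pose or a line that the arm cannot do raises ctrl.MotionError and nothing moves.
- ctrl.hand_in(): hands the job in; it is judged then, once.
Readings, each from a call of its own:
- monitor.read_time_s(): time.
- monitor.read_qpos(): joint angles.
- monitor.read_dq(): joint speeds.
- monitor.read_joint_torque(): joint torques, N m.
- monitor.read_position(): TCP position.
- monitor.read_eef_rot(): TCP orientation.
- monitor.read_force(): force on the tool from outside, world axes, zero at the start.
- monitor.read_moment(): the same for the moment, N m.
- monitor.read_grip_width(): finger opening in m.
- monitor.read_grasp_force(): force on a finger pad.
Only numpy, scipy, OpenCV 4.12 (cv2) and the standard library are available. Lean on these libraries where they do the work, as an engineer would, in place of code of your own. Each camera call takes 0.05 s, during which the arm holds its last target. There are 200 camera calls.

## Task

The blue canister is parked on the round platform of the light-transmission rig and blocks its light path: lift it off by its handle and set it down gently, upright, on the clear bench beside the rig. Then take the green cell out of the rack by its two white frosted faces only, never touching the clear green windows, and hold it upright in the light path, in the air midway between the red lamp head and the black receiver head, with the line between the two lenses passing squarely through the middle of its clear windows. Finish while holding it there, still, resting on nothing; leave the amber cell in the rack and the other things on the bench as they are.

Things in the scene. Friction and masses are not known exactly. Their poses are not given: they have to be found in the camera images.
- rig: fixed test rig. Base plate 90 (x) x 250 (y) x 10 mm, origin under its centre, on the bench. Amid it a round steel platform 64 mm across, top 30 mm over the bench. At each end a 30 mm post (90 mm from the middle) bears a lens head, a 36 mm cylinder along y, axis 90 mm, top 110 mm over the bench: red lamp at +y, black receiver at -y. Lenses face one another across a 124 mm gap; light runs along y
- rig_beam (a point): middle of the light path, midway between the two lenses: over the rig's origin, 90 mm above the bench; axes as the rig (y along the light path, z up)
- canister: closed blue steel canister with a bright band and a fixed black arch handle, 0.2 kg; body 62 mm across and 73 mm tall, 118 mm tall with the handle. Origin at the centre of its underside, z up. It starts on the rig's platform
- canister_handle (a point): middle of the canister's handle bar, 113 mm above its underside. The bar runs along the canister's y axis, 58 mm long, 12 mm wide (x), 10 mm high, on two thin posts 48 mm apart (y); 35 mm of free height lies under it, above the lid. Axes as the canister
- canister_bar: the black handle bar of the canister as a solid part; origin is the canister's origin
- rack: grey rack, fixed to the bench, 60 (x) x 180 (y) x 18 mm, origin at the centre of its underside, with three square nests, 28 mm wide and 10 mm deep, at y = -58, 0 and +58 mm. The two cells stand in the outer nests, either way about, the middle one is empty
- cell_green: loose filter cell 26 x 26 x 82 mm, about 0.09 kg, upright in a nest. Origin at the centre of its underside (8 mm over the bench), z up. Black foot to 6 mm, glass 6 to 76 mm, round black stopper 18 mm across above. Its -x and +x faces are the white frosted ones, 26 mm apart; -y and +y are clear green windows: light passes along y. Axes parallel to the rack's within a few degrees
- cell_green_centre (a point): middle of the green cell's windows for the light, 32 mm above its underside, on its axis; axes as the cell
- cell_green_frost_a: white frosted face of the green cell on its +x side, from 6 to 76 mm above its underside; origin is the cell's origin
- cell_green_frost_b: white frosted face of the green cell on its -x side, likewise; origin is the cell's origin
- cell_green_windows: the two clear green windows (-y and +y faces) of the green cell, not to be touched; origin is the cell's origin
- cell_amber: the other filter cell, same shape with amber windows, in the opposite outer nest of the rack; stays there. Origin at the centre of its underside
- tape_roll: roll of black tape lying loose on the bench, 91 mm across, 18 mm high; bystander
- screwdriver_red: loose screwdriver with red handle, 204 mm long along y, 29 mm thick; bystander
- tape_measure: loose tape measure, 30 x 68 x 58 mm; bystander
Things that resemble listed ones, but are neither listed nor needed, are in the scene too. What is shaped like the canister but brown is not meant.

How it is judged:
On the way, in this order (a step that is already met when the one before it is completed fails the run):
1. the canister is lifted off the platform by its handle bar (contact force between the fingers and canister_bar above 0.5 N and height (world z) of canister above 0.04 m and contact force between canister and rig below 0.1 N), for 0.1 s.
2. the canister stands upright on the bench beside the rig, let go (height (world z) of canister between -0.006 and 0.006 m and angle between canister's own z axis and vertical below 0.1 rad and horizontal distance between canister and rig_beam between 0.08 and 0.35 m and contact force between canister and rig below 0.1 N and contact force between canister and the fingers below 0.1 N and linear speed of canister below 0.03 m/s), for 0.2 s.
3. the green cell is lifted clear of the rack by its two frosted faces (contact force between the fingers and cell_green_frost_a above 0.5 N and contact force between the fingers and cell_green_frost_b above 0.5 N and height (world z) of cell_green above 0.04 m), for 0.2 s.
At the end, for the whole second after the job is handed in: Green cell held by both frosted faces, touching nothing else, window middle within 7 mm across, 8 mm in height, 20 mm along the light path; turned within 0.15 rad, upright 0.12 rad, still. Canister upright and released on the bench, 80 to 350 mm from the rig middle. Amber cell in its nest (all of step 2 and contact force between the fingers and cell_green_frost_a above 0.5 N and contact force between the fingers and cell_green_frost_b above 0.5 N and x of cell_green_centre in the frame of rig_beam between -0.007 and 0.007 m and y of cell_green_centre in the frame of rig_beam between -0.02 and 0.02 m and z of cell_green_centre in the frame of rig_beam between -0.008 and 0.008 m and angle between the y axis of cell_green and the y axis of rig, either way round below 0.15 rad and angle between cell_green's own z axis and vertical below 0.12 rad and contact force between cell_green and rig below 0.05 N and contact force between cell_green and canister below 0.05 N and linear speed of cell_green below 0.02 m/s and distance of cell_amber from where it was at the start of the episode below 0.015 m and angle between cell_amber's own z axis and vertical below 0.15 rad); the arm keeps its last pose, push and grip.
It fails at once if the fingers press on the clear windows of the green cell (contact force between the fingers and cell_green_windows above 1 N).
It fails at once if the canister is tipped over (angle between canister's own z axis and vertical above 0.6 rad).
It fails at once if the canister is dropped or thrown (linear speed of canister above 0.5 m/s and contact force between the fingers and canister below 0.05 N).
It fails at once if the amber cell is moved (distance of cell_amber from where it was at the start of the episode above 0.02 m).
It fails at once if a bystander on the bench is shoved (distance of any of tape_roll, screwdriver_red, tape_measure from where it was at the start of the episode above 0.03 m).
It also fails if it takes over 61 s, if anything falls off the work surface, if the arm or the gripper's body presses on something with over 40 N, if the wrist force passes 120 N, or if a joint passes its speed limit or range.

## Working session

There is one attempt and no reset: what is moved stays moved. The work goes in short steps, each a Python script; the robot and the scene stay as the last script left them, time stands still between calls to the robot, and variables do not carry over. Pictures are saved under pics/ and viewed, at most 10 in all, crops included, and the job is handed in when it is done.

```bash
mkdir -p pics
cat > h.py <<'E'
import numpy as np, cv2
from rig import ctrl, eoat, planner, cams, monitor
def K(f):
    fl=f["img"].shape[0]/2/np.tan(np.radians(f["fovy"])/2)
    return np.array([[fl,0,f["cx"]],[0,fl,f["cy"]],[0,0,1.]])
def cloud(f):
    """world xyz for each pixel from depth"""
    h,w=f["range_z"].shape
    uv=np.stack(np.meshgrid(np.arange(w),np.arange(h)),-1).reshape(-1,1,2).astype(float)
    n=cv2.undistortPoints(uv,K(f),np.array(f["dist_coeffs"])).reshape(h,w,2)
    z=f["range_z"][...,None]
    c=np.concatenate([n*z,z],-1)
    return (c-np.array(f["t"]))@np.array(f["R"])
def plane(f,uv,zw):
    n=cv2.undistortPoints(np.array(uv,float).reshape(-1,1,2),K(f),np.array(f["dist_coeffs"])).reshape(-1,2)
    d=np.c_[n,np.ones(len(n))]@np.array(f["R"]); o=-np.array(f["R"]).T@np.array(f["t"])
    return o+d*((zw-o[2])/d[:,2])[:,None]
def save(f,name,crop=None,s=1):
    im=f["img"][...,::-1]
    if crop: im=im[crop[1]:crop[3],crop[0]:crop[2]]
    cv2.imwrite("pics/"+name,cv2.resize(im,None,fx=s,fy=s,interpolation=cv2.INTER_CUBIC))
E
python3 - <<'E'
from h import *
for n in ("top","side"):
    f=cams.grab_frame(n); save(f,n+"0.png",s=1.5); np.save(n+"0.npy",f,allow_pickle=True)
    print(n,f["fovy"],-np.array(f["R"]).T@f["t"],np.array(f["R"]).round(2).tolist(),f["dist_coeffs"], (f["range_z"]>0).mean())
print(monitor.read_time_s(),monitor.read_eef_rot(),monitor.read_position())
E
```

```text
top 52.50469261567781 [0.44102957 0.02540804 1.19217375] [[0.03, -1.0, 0.01], [-1.0, -0.03, -0.07], [0.07, -0.0, -1.0]] [-0.1109131  0.         0.         0.         0.       ] 0.99566650390625
side 55.02740343567275 [ 0.05806135 -0.92235507  0.55585568] [[0.9, -0.44, 0.02], [-0.15, -0.36, -0.92], [0.41, 0.83, -0.39]] [-0.01787039  0.          0.          0.          0.        ] 0.9959767659505209
0.1 [ 2.02927079e-01  9.79193533e-01 -7.83738510e-04 -1.07667265e-04] [0.24824914 0.57299699 0.23802222]
```

View pics/top0.png

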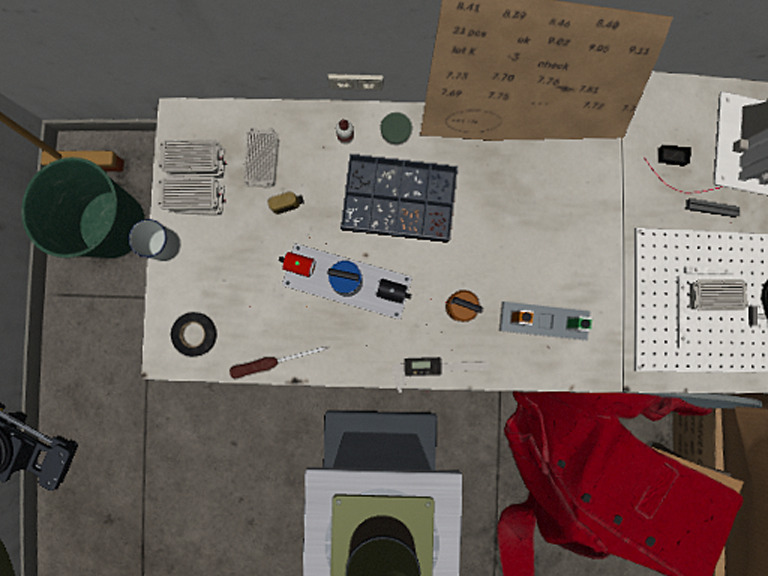

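View pics/side0.png

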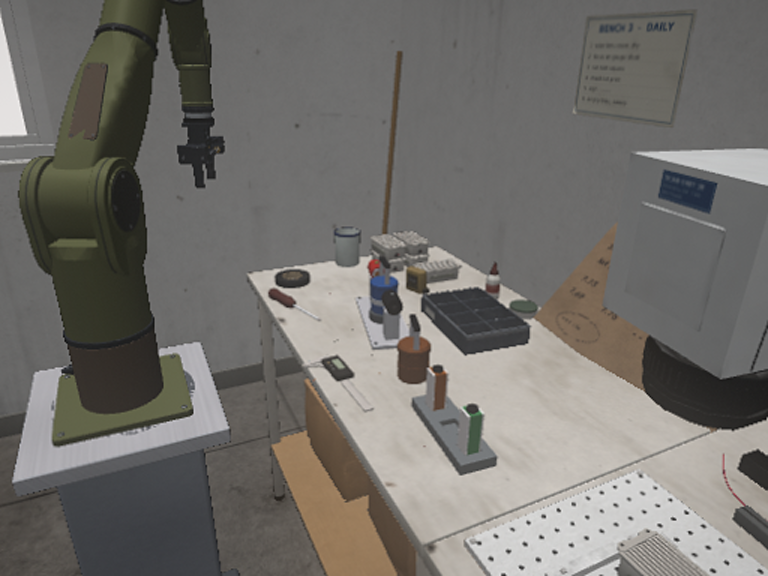

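Top view (1.5× pixels):
- **Rig:** red lamp at (297,263), blue canister at (345,277), black receiver at (393,290).
- **Canister candidates:** blue at (345,277), which is the one wanted; brown at (464,305), the decoy; grey mug at (152,238).
- **Cell candidates:** green at (579,323), which is the one wanted; amber at (522,317). The green lid at (396,127) is not a cell.

The side view shows the green cell's white face towards −x and its green window towards −y.

Run:
```python
from h import *
f=np.load("top0.npy",allow_pickle=True).item(); P=cloud(f); im=f["img"]; hsv=cv2.cvtColor(im,cv2.COLOR_RGB2HSV)
H,S,V=[hsv[...,i].astype(int) for i in range(3)]
z=P[...,2]
vv,uu=np.mgrid[:384,:512]
def box(x0,y0,x1,y1): return (uu*1.5>=x0)&(uu*1.5<=x1)&(vv*1.5>=y0)&(vv*1.5<=y1)
def rect(m,name,scale=1000):
    p=P[m][:,:2]; r=cv2.minAreaRect((p*scale).astype(np.float32)); print(name,m.sum(),"ctr",np.round(r[0],1),"size",np.round(r[1],1),"ang",round(r[2],1),"z",np.median(z[m]).round(4), "mean",(p.mean(0)*1000).round(1))
b=box(280,240,420,325)
rect(b&(z>0.13)&(z<0.17),"bar")
rect(b&(z>0.09)&(z<.125)&(S>150)&((H<10)|(H>170)),"lamp")
rect(box(375,270,420,310)&(z>0.085)&(z<.125),"recv")
rect(b&(z>0.004)&(z<.016),"plate")
rect(b&(z>0.094)&(z<.11)&(S>120)&(H>95)&(H<125),"lid")
rect(box(490,290,605,350)&(z>0.012)&(z<.024),"rack")
rect(box(550,300,605,345)&(z>0.06),"greencell")
rect(box(505,300,545,335)&(z>0.06),"ambercell")
rect(box(440,285,490,325)&(z>0.02),"brown")
for n,bb in dict(tape=(165,305,220,360),screw=(225,340,330,382),meas=(400,352,445,380),bin=(340,150,460,245),yel=(262,185,306,216)).items():
    rect(box(*bb)&(z>0.005)&(z<0.09),n)
print("bench",np.median(z[box(380,330,395,345)]))
c=f["img"][150:240,170:410][...,::-1]; cv2.imwrite("pics/crop.png",cv2.resize(c,None,fx=3.3,fy=3.3,interpolation=cv2.INTER_CUBIC))
```

```text
bar 97 ctr [534.4  85.9] size [57.7 12.2] ang 79.0 z 0.1482 mean [534.1  85.6]
lamp 207 ctr [555.3 175.8] size [51.1 34.1] ang 76.3 z 0.1063 mean [554.7 175.1]
recv 260 ctr [509.   -6.8] size [67.1 35.5] ang 74.7 z 0.1048 mean [509.4  -3.3]
plate 1711 ctr [531.   79.1] size [172.3 286.4] ang 1.7 z 0.0102 mean [529.9  84.6]
lid 268 ctr [517.9  47.8] size [140.4  59.5] ang 66.8 z 0.1031 mean [532.  84.]
rack 804 ctr [ 462.4 -319.4] size [184.2  60.9] ang 84.9 z 0.0182 mean [ 462.7 -313.8]
greencell 118 ctr [ 456.1 -183.1] size [ 26.4 417.2] ang 0.5 z 0.0852 mean [ 456.3 -343.5]
ambercell 105 ctr [ 460.8 -124.7] size [ 26.5 301.7] ang 2.5 z 0.0852 mean [ 466.7 -253.5]
brown 384 ctr [480.5 -72.5] size [ 61.1 202.2] ang 5.2 z 0.0734 mean [ 485.4 -140.7]
tape 600 ctr [416.8 399.5] size [110.7 114. ] ang 2.2 z 0.0186 mean [415.  394.6]
screw 374 ctr [364.5 221.4] size [ 79. 214.] ang 1.8 z 0.023 mean [360.3 243.2]
meas 331 ctr [364.1 -72.4] size [54.6 88.4] ang 1.5 z 0.0146 mean [363.2 -71.4]
bin 1885 ctr [710.4 -16.2] size [198.3 242.4] ang 2.7 z 0.0182 mean [705.8 -15.9]
yel 258 ctr [692.  221.5] size [79.6 55.1] ang 74.3 z 0.0559 mean [685.1 214.3]
bench 0.0006505607588109582
```

View pics/crop.png

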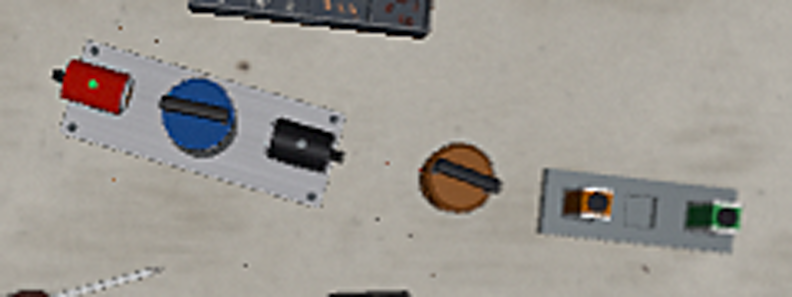

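```bash
cat >> h.py <<'E'
from scipy.spatial.transform import Rotation as Rot
def down(theta):
    """tool pointing down, closing line at angle theta (rad) in world xy"""
    c,s=np.cos(theta),np.sin(theta)
    return Rot.from_matrix(np.array([[-s,c,0],[c,s,0],[0,0,-1.]])).as_quat()
def best(pos,theta):
    """quaternion with the last joint nearer mid range"""
    o=[]
    for k in (0,np.pi):
        q=planner.ik(pos,down(theta+k))
        if q is not None: o.append((abs(q[6]),theta+k,np.round(q,2)))
    return sorted(o,key=lambda a:a[0])
E
python3 - <<'E'
from h import *
f=np.load("top0.npy",allow_pickle=True).item(); P=cloud(f); z=P[...,2]
vv,uu=np.mgrid[:384,:512]; 
def box(x0,y0,x1,y1): return (uu*1.5>=x0)&(uu*1.5<=x1)&(vv*1.5>=y0)&(vv*1.5<=y1)
def big(m):
    n,l,s,_=cv2.connectedComponentsWithStats(m.astype(np.uint8)); return l==1+s[1:,4].argmax()
def ext(m,a0,name):
    p=P[m][:,:2]*1000
    best=None
    for a in np.radians(np.arange(a0-4,a0+4.1,.25)):
        R=np.array([[np.cos(a),np.sin(a)],[-np.sin(a),np.cos(a)]]); q=p@R.T
        lo,hi=np.percentile(q,1,0),np.percentile(q,99,0); A=np.prod(hi-lo)
        if best is None or A<best[0]: best=(A,np.degrees(a),hi-lo,R.T@((lo+hi)/2))
    print(name,m.sum(),[np.round(b,1) for b in best[1:]])
ext(big(box(270,235,425,330)&(z>.004)&(z<.016)),75.5,"plate")
ext(big(box(490,290,605,350)&(z>.012)&(z<.024)),85,"rack")
for n,b in (("green",(550,300,605,345)),("amber",(505,300,545,335))):
    ext(big(box(*b)&(z>.068)),85,n+" all"); m=big(box(*b)&(z>.0865)); print(n,"stopper",m.sum(),P[m].mean(0).round(4))
for pos,t in (((.534,.086,.124),-11),((.415,.02,.094),-11),((.415,.02,.3),-11),((.46,-.37,.06),-5),((.532,.084,.1),-14)):
    print(pos,best(pos,np.radians(t)))
E
```

```text
plate 1498 [np.float64(75.8), array([246.6,  89.6]), array([532.9,  85.7])]
rack 801 [np.float64(85.5), array([179. ,  59.5]), array([ 462.6, -318.1])]
green all 103 [np.float64(89.0), array([416.2,  36.6]), array([ 455.7, -183. ])]
green stopper 39 [ 0.456  -0.3563  0.1464]
amber all 96 [np.float64(89.0), array([41.3, 26.7]), array([ 466.5, -254.2])]
amber stopper 38 [ 0.469  -0.2607  0.0899]
(0.534, 0.086, 0.124) [(np.float64(0.38153534085614577), np.float64(-0.19198621771937624), array([-0.27,  0.75,  0.04,  1.93, -0.06,  0.46, -0.38])), (np.float64(1.924118388531744), np.float64(2.949606435870417), array([ 0.15,  0.83, -0.69,  1.91,  0.81,  0.71,  1.92]))]
(0.415, 0.02, 0.094) [(np.float64(0.38433442177696464), np.float64(-0.19198621771937624), array([-0.16,  0.74, -0.  ,  2.31,  0.03,  0.1 , -0.38])), (np.float64(1.6060959396582242), np.float64(2.949606435870417), array([ 0.11,  0.76, -0.44,  2.29,  1.15,  0.33,  1.61]))]
(0.415, 0.02, 0.3) [(np.float64(0.2786943900173401), np.float64(-0.19198621771937624), array([-0.25,  0.33,  0.13,  2.08, -0.06,  0.74, -0.28])), (np.float64(2.3409869812734305), np.float64(2.949606435870417), array([ 0.39,  0.4 , -0.78,  2.05,  0.38,  0.83,  2.34]))]
(0.46, -0.37, 0.06) [(np.float64(0.09905628205494324), np.float64(-0.08726646259971647), array([ 0.75,  0.91, -0.27,  1.79,  0.45,  0.5 ,  0.1 ])), (np.float64(1.7270559852934821), np.float64(3.0543261909900767), array([ 0.25,  1.02,  0.65,  1.82, -0.98,  0.67, -1.73]))]
(0.532, 0.084, 0.1) [(np.float64(0.4197757373355678), np.float64(-0.24434609527920614), array([-0.26,  0.79,  0.04,  1.95, -0.07,  0.4 , -0.42])), (np.float64(1.8380989123452702), np.float64(2.897246558310587), array([ 0.13,  0.86, -0.64,  1.93,  0.85,  0.65,  1.84]))]
```

Run:
```python
from h import *
f=np.load("top0.npy",allow_pickle=True).item(); P=cloud(f); z=P[...,2]
vv,uu=np.mgrid[:384,:512]
b=(uu>367)&(uu<404)&(vv>200)&(vv<230)
m=b&(z>.0865)&(z<.095)&(P[...,1]<-.35)&(P[...,1]>-.4); print("green stopper",m.sum(),P[m].mean(0).round(4),np.ptp(P[m][:,:2],axis=0))
th=np.radians(-11); q=down(th)
print([planner.ik(p,q) is not None for p in ((.645,.14,.25),(.645,.14,.094))])
ctrl.goto([.45,.25,.32],q)
ctrl.goto([.534,.086,.25],q); ctrl.move_straight([.534,.086,.17],rate=.12)
f=cams.grab_frame("side"); save(f,"side1.png",crop=(220,130,330,260),s=4)
print(monitor.read_time_s(),monitor.read_position(),monitor.read_force())
```

```text
green stopper 39 [ 0.4575 -0.3769  0.0897] [0.02282345 0.0206438 ]
[True, True]
3.225 [0.53464065 0.08647174 0.17086148] [ 0.76545713 -0.10521773  1.05012233]
```

View pics/side1.png

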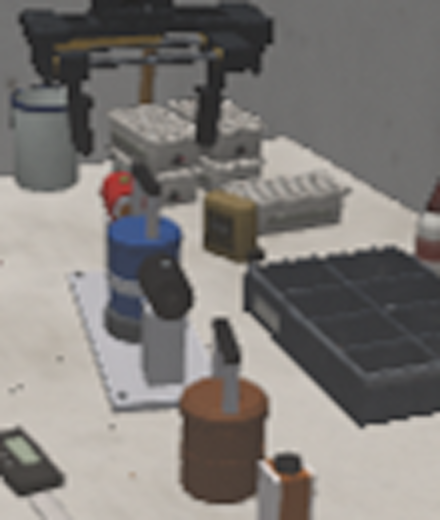

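The open fingers, at crop pixels (80,150) and (207,145), straddle the blue canister's bar at (147,180). They are centred, so I'll grasp.

Run:
```python
from h import *
ctrl.move_straight([.534,.086,.124],rate=.08)
eoat.grip(0.0)
print("w",monitor.read_grip_width(),monitor.read_grasp_force(),monitor.read_force(),monitor.read_position())
p=monitor.read_position(); np.save("grasp_z.npy",p)
ctrl.move_straight([p[0],p[1],p[2]+.05],rate=.06)
ctrl.hold(.2); print(monitor.read_grip_width(),monitor.read_force())
ctrl.move_straight([p[0],p[1],p[2]+.13],rate=.12)
ctrl.move_straight([.645,.14,p[2]+.13],rate=.1)
ctrl.move_straight([.645,.14,p[2]-.02],rate=.1)
ctrl.hold(.2)
f=cams.grab_frame("side"); save(f,"side2.png",crop=(220,100,360,260),s=3.5)
print(monitor.read_time_s(),monitor.read_position(),monitor.read_force(),monitor.read_grip_width())
```

```text
w 0.010983924774352375 29.992760941386223 [ 0.75313847 -0.37932254 -0.60763075] [0.53419867 0.08594437 0.12403467]
0.011369835830651738 [-0.32365941  0.18083973 -2.56891451]
10.3833 [0.64515388 0.14005492 0.10434285] [-0.06204088  0.81714406 -1.16225073] 0.011287063277856606
```

View pics/side2.png

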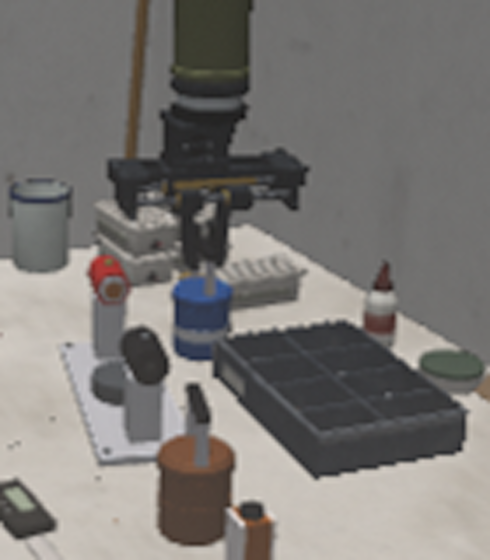

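The canister hangs upright from the gripper at (203,320), clear of the rig plate, the bin and the tape measure. Next I'll set it down, release it and back off.

Run:
```python
from h import *
p0=np.load("grasp_z.npy"); p=monitor.read_position()
f0=monitor.read_force()[2]
for d in (-.028,-.029,-.030,-.031,-.032):
    ctrl.move_straight([.645,.14,p0[2]+d],rate=.02); fz=monitor.read_force()[2]; print(d,fz)
    if fz-f0>1.2: break
ctrl.hold(.2); eoat.grip(.06); ctrl.hold(.3); print(monitor.read_grip_width(),monitor.read_force())
ctrl.move_straight([.645,.14,.2],rate=.12)
ctrl.move_straight([.645,.14,.3],rate=.2)
# above the green cell
c=np.array([.4577,-.3765]); q=down(np.radians(-4.5))
eoat.grip(.07)
ctrl.goto([.5,-.15,.3],q)
ctrl.goto([c[0],c[1],.2],q)
ctrl.move_straight([c[0],c[1],.12],rate=.12)
for n in ("side","top"):
    f=cams.grab_frame(n); np.save(n+"3.npy",f,allow_pickle=True)
    save(f,n+"3.png",crop=(180,90,400,340) if n=="side" else (180,120,410,250),s=2.4 if n=="side" else 3)
    P=cloud(f)
    if n=="top":
        hs=cv2.cvtColor(f["img"],cv2.COLOR_RGB2HSV)
        m=(hs[...,0]>100)&(hs[...,0]<125)&(hs[...,1]>120)&(P[...,0]>.58)&(P[...,0]<.72)&(P[...,1]>.08)&(P[...,1]<.2)
        print("lid",m.sum(),np.median(P[m],0))
print(monitor.read_time_s(),monitor.read_position())
```

```text
-0.028 -1.460615576111117
-0.029 -2.2842094634517633
-0.03 -2.2846078496808935
-0.031 4.271727539159189
0.05999118873485248 [-0.20668265  0.16192669  0.21275766]
lid 281 [0.63675041 0.13727054 0.07284851]
18.2083 [ 0.45834882 -0.37686879  0.12099904]
```

View pics/side3.png

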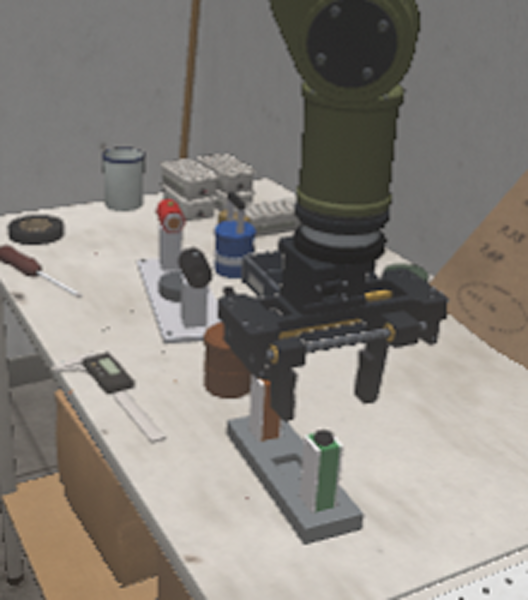

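Run:
```python
from h import *
f=np.load("side0.npy",allow_pickle=True).item(); hs=cv2.cvtColor(f["img"],cv2.COLOR_RGB2HSV); P=cloud(f)
near=(abs(P[...,0]-.457)<.05)&(abs(P[...,1]+.377)<.05)&(P[...,2]>.02)
m=near&(hs[...,0]>45)&(hs[...,0]<85)&(hs[...,1]>70)
p=P[m]; print("window pts",m.sum(),np.median(p,0),p[:,0].min(),p[:,0].max()); 
a=np.polyfit(p[:,0],p[:,1],1); print("slope deg",np.degrees(np.arctan(a[0])),"y at x=.4567",np.polyval(a,.4567))
w=near&(hs[...,1]<50)&(hs[...,2]>110); p=P[w]; print("frost",w.sum(),np.median(p,0), "yaw",np.degrees(np.arctan(np.polyfit(p[:,1],p[:,0],1)[0])))
r=cv2.minAreaRect(np.argwhere(m)[:,::-1].astype(np.float32)); print(r, plane(f,[r[0]],.049))
cal=plane(f,[[256,192]],0)
```

```text
window pts 20 [ 0.45790078 -0.38590914  0.08525654] 0.45097806612513225 0.46758026571078626
slope deg -28.162101741895746 y at x=.4567 -0.38285374398168515
frost 287 [ 0.44661425 -0.3785822   0.04648354] yaw -11.595564797998104
((314.11468505859375, 274.7843933105469), (11.972830772399902, 4.310218334197998), 16.699241638183594) [[ 0.48695227 -0.33966141  0.049     ]]
```

Run:
```python
from h import *
f=np.load("side0.npy",allow_pickle=True).item(); im=f["img"].astype(int)
vv,uu=np.mgrid[:384,:512]; b=(uu>295)&(uu<330)&(vv>255)&(vv<312)
m=b&(im[...,1]-im[...,0]>25)&(im[...,1]-im[...,2]>10)
r=cv2.minAreaRect(np.argwhere(m)[:,::-1].astype(np.float32)); print("green",m.sum(),r)
P=cloud(f); p=P[m]; print(np.median(p,0),np.percentile(p,[5,95],0).round(4).tolist())
print("ray", plane(f,[np.array(np.argwhere(m)[:,::-1].mean(0))],.049))
# expected face centre projected
for X in ([.4567,-.3895,.049],[.4447,-.3755,.049]):
    print(cv2.projectPoints(np.array([X]),cv2.Rodrigues(np.array(f["R"]))[0],np.array(f["t"]),K(f),np.array(f["dist_coeffs"]))[0].ravel())
w=b&(im.max(-1)-im.min(-1)<25)&(im.min(-1)>120); w&=(uu<317)
rows=range(274,300,4)
for v in rows: print(v,[''.join('G' if m[v,u] else ('w' if (im[v,u].min()>140) else '.') for u in range(298,330))])
```

```text
green 21 ((314.1000061035156, 274.70001220703125), (12.016655921936035, 4.427188873291016), 18.434946060180664)
[ 0.45706562 -0.38568252  0.08537975] [[0.4511, -0.39, 0.0839], [0.4674, -0.3692, 0.0868]]
ray [[ 0.48897493 -0.34129215  0.049     ]]
[315.07387852 290.65877071]
[306.92842832 288.40438296]
274 ['...........ww........Gwwwwwwwwww']
278 ['..............w.........wwwwwwww']
282 ['........................wwwwwwww']
286 ['........................wwwwwwww']
290 ['.......................wwwwwwwww']
294 ['.........................wwwwwww']
298 ['............................wwww']
```

Run:
```python
from h import *
f=np.load("side0.npy",allow_pickle=True).item(); im=f["img"].astype(int)
for v in (282,290,298): print(v,[tuple(im[v,u]) for u in range(300,324)])
P=cloud(f)
print([tuple(P[288,u].round(3)) for u in range(301,323,2)])
for X in ([.4447,-.3885,.049],[.4687,-.3905,.049],[.4467,-.3625,.049]):
    print(cv2.projectPoints(np.array([X]),cv2.Rodrigues(np.array(f["R"]))[0],np.array(f["t"]),K(f),np.array(f["dist_coeffs"]))[0].ravel())
```

```text
282 [(np.int64(92), np.int64(93), np.int64(94)), (np.int64(104), np.int64(106), np.int64(107)), (np.int64(114), np.int64(116), np.int64(119)), (np.int64(103), np.int64(105), np.int64(106)), (np.int64(81), np.int64(81), np.int64(81)), (np.int64(87), np.int64(86), np.int64(85)), (np.int64(114), np.int64(111), np.int64(111)), (np.int64(124), np.int64(121), np.int64(121)), (np.int64(123), np.int64(120), np.int64(120)), (np.int64(123), np.int64(121), np.int64(121)), (np.int64(124), np.int64(121), np.int64(121)), (np.int64(126), np.int64(122), np.int64(123)), (np.int64(120), np.int64(121), np.int64(118)), (np.int64(88), np.int64(99), np.int64(88)), (np.int64(66), np.int64(85), np.int64(66)), (np.int64(67), np.int64(86), np.int64(68)), (np.int64(68), np.int64(86), np.int64(68)), (np.int64(69), np.int64(87), np.int64(69)), (np.int64(68), np.int64(86), np.int64(68)), (np.int64(66), np.int64(85), np.int64(67)), (np.int64(72), np.int64(90), np.int64(73)), (np.int64(116), np.int64(118), np.int64(114)), (np.int64(177), np.int64(171), np.int64(167)), (np.int64(198), np.int64(192), np.int64(184))]

[... 2265 characters left out ...]
.float64(0.02)), (np.float64(0.461), np.float64(-0.337), np.float64(0.018)), (np.float64(0.447), np.float64(-0.365), np.float64(0.042)), (np.float64(0.447), np.float64(-0.372), np.float64(0.047)), (np.float64(0.445), np.float64(-0.382), np.float64(0.055)), (np.float64(0.449), np.float64(-0.385), np.float64(0.055)), (np.float64(0.452), np.float64(-0.387), np.float64(0.056)), (np.float64(0.455), np.float64(-0.39), np.float64(0.057)), (np.float64(0.462), np.float64(-0.389), np.float64(0.054)), (np.float64(0.466), np.float64(-0.391), np.float64(0.054)), (np.float64(0.514), np.float64(-0.335), np.float64(-0.001))]
[310.15406466 291.85222432]
[319.94285731 289.47689632]
[304.55417253 284.81462894]
```

Run:
```python
from h import *
from scipy.optimize import least_squares
for name in ("side0","side3"):
    f=np.load(name+".npy",allow_pickle=True).item(); im=f["img"].astype(float)
    g=im[...,1]-im[...,0]  # green excess: ~18 in window, <=3 elsewhere
    obs=[]
    def cross(a,lo,hi,level,up):
        for u in range(lo,hi):
            s0,s1=a[u]-level,a[u+1]-level
            if (up and s0<0<=s1) or (not up and s0>=0>s1): return u+s0/(s0-s1)
    for v in range(282,299):
        e1=cross(g[v],307,317,8,True); e2=cross(g[v],316,325,9,False)
        e0=cross(im[v,:,2]-im[v,:,0],300,310,0.3,False)   # rack/bench bluish or grey -> warm white
        obs.append((v,e0,e1,e2))
    print(name,[(o[0],)+tuple(None if x is None else round(x,1) for x in o[1:]) for o in obs[::3]])
    rv=cv2.Rodrigues(np.array(f["R"]))[0]
    def line(xy,v):
        q=cv2.projectPoints(np.array([[*xy,.03],[*xy,.08]]),rv,np.array(f["t"]),K(f),np.array(f["dist_coeffs"]))[0].reshape(2,2)
        return q[0,0]+(v-q[0,1])*(q[1,0]-q[0,0])/(q[1,1]-q[0,1])
    def res(s,use0=True):
        c,a=s[:2],s[2]; X=np.array([np.cos(a),np.sin(a)])*.013; Y=np.array([-np.sin(a),np.cos(a)])*.013
        r=[]
        for v,e0,e1,e2 in obs:
            for e,xy in ((e0,c-X+Y),(e1,c-X-Y),(e2,c+X-Y)):
                if e is not None and (e is not e0 or use0): r.append((line(xy,v)-e)/1.)
        return np.r_[r,(c-[.4575,-.3768])/.002*2]
    for u0 in (True,False):
        s=least_squares(lambda s:res(s,u0),[.4575,-.3768,-.08],x_scale=[.01,.01,.1],loss="soft_l1"); print(u0,s.x[:2].round(4),np.degrees(s.x[2]).round(1),s.cost)
f=np.load("top0.npy",allow_pickle=True).item()
save(f,"topcell.png",crop=(340,195,400,235),s=10)
```

```text
side0 [(282, np.float64(303.9), np.float64(312.7), np.float64(320.6)), (285, np.float64(305.2), np.float64(312.5), np.float64(320.4)), (288, np.float64(305.2), np.float64(312.4), np.float64(319.9)), (291, np.float64(305.2), np.float64(312.2), np.float64(319.5)), (294, np.float64(304.7), np.float64(311.7), np.float64(319.4)), (297, np.float64(304.7), np.float64(311.2), np.float64(318.8))]
True [ 0.4579 -0.3767] 8.5 15.634339872758975
False [ 0.4565 -0.3762] 13.3 0.9807920156543619
side3 [(282, np.float64(304.4), np.float64(312.7), np.float64(320.6)), (285, np.float64(305.5), np.float64(312.3), np.float64(320.4)), (288, np.float64(305.2), np.float64(312.3), np.float64(320.1)), (291, np.float64(304.9), np.float64(312.2), np.float64(319.6)), (294, np.float64(304.7), np.float64(311.7), np.float64(319.5)), (297, np.float64(304.5), np.float64(311.1), np.float64(319.0))]
True [ 0.4581 -0.3768] 7.1 14.996315804559995
False [ 0.4566 -0.3762] 12.4 0.8671480787442567
```

View pics/topcell.png

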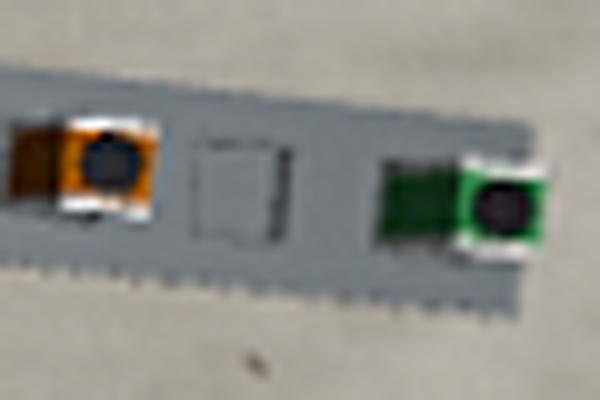

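Top crop: the green cell is at (503,210) in the crop, with white frosted strips on its ±x sides running parallel to the rack. The amber cell is at (108,162). The cell's yaw is close to the rack's, so I'll grasp at (0.4578, −0.3768).

Run:
```python
from h import *
c=[.4578,-.3768]
ctrl.move_straight([*c,.045],rate=.08)
print(monitor.read_position(),monitor.read_force())
eoat.grip(0.0)
print("w",monitor.read_grip_width(),monitor.read_grasp_force(),monitor.read_force(),monitor.read_moment())
ctrl.move_straight([*c,.10],rate=.06); ctrl.hold(.3)
print(monitor.read_grip_width(),monitor.read_position(),monitor.read_force())
ctrl.move_straight([*c,.25],rate=.12)
f=cams.grab_frame("side"); np.save("side4.npy",f,allow_pickle=True); save(f,"side4.png",crop=(260,140,400,320),s=3.3)
print(monitor.read_time_s())
```

```text
[ 0.45809884 -0.37708736  0.04546097] [ 0.65235771 -0.6441573  -0.8988725 ]
w 0.025954849606580257 29.867605722974986 [-0.08650628  0.84487566 -0.24865883] [-0.11862722 -0.17186235 -0.03193138]
0.025858188844638544 [ 0.4576995  -0.37673242  0.09975156] [-0.02876931 -0.39749283 -0.61779041]
22.85
```

View pics/side4.png

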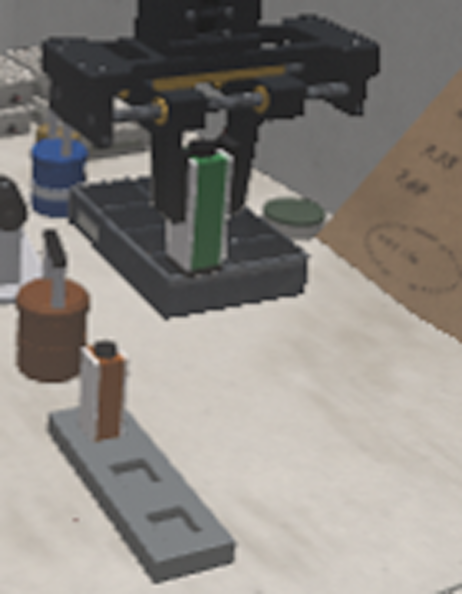

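The green cell is held upright by its frosted faces, at (205,210) in the crop. The amber cell is undisturbed at (105,390). Now moving to the light path.

Run:
```python
from h import *
c=[.5328,.0855]; q=down(np.radians(-14.2))
ctrl.goto([.5,-.15,.28],q); ctrl.goto([*c,.25],q)
ctrl.move_straight([*c,.15],rate=.12); ctrl.move_straight([*c,.0955],rate=.06); ctrl.hold(.5)
print(monitor.read_position(),monitor.read_eef_rot(),q,monitor.read_force(),monitor.read_grip_width(),monitor.read_grasp_force())
f=cams.grab_frame("side"); np.save("side5.npy",f,allow_pickle=True)
np.save("top5.npy",cams.grab_frame("top"),allow_pickle=True)
rv=cv2.Rodrigues(np.array(f["R"]))[0]
a=np.radians(-14.2);Y=np.array([-np.sin(a),np.cos(a),0]); B=np.array([.5329,.0857,.09])
im=f["img"].copy()
for X in (B,B-.013*Y,B-.062*Y,B+.062*Y):
    u=cv2.projectPoints(X[None],rv,np.array(f["t"]),K(f),np.array(f["dist_coeffs"]))[0].ravel(); print(u)
save(f,"side5.png",crop=(220,120,330,250),s=4.5)
print(monitor.read_time_s())
```

```text
[0.53282183 0.08553241 0.09555504] [7.89064182e-01 6.14310764e-01 4.76688091e-05 1.49859126e-05] [0.78908408 0.6142852  0.         0.        ] [-0.11381487 -0.34460248 -1.18019322] 0.025912013143227185 29.853532682172954
[255.06541122 190.27462165]
[255.8091472  191.80299069]
[258.74853064 197.84328836]
[251.7082715  183.37560755]
27.3667
```

View pics/side5.png

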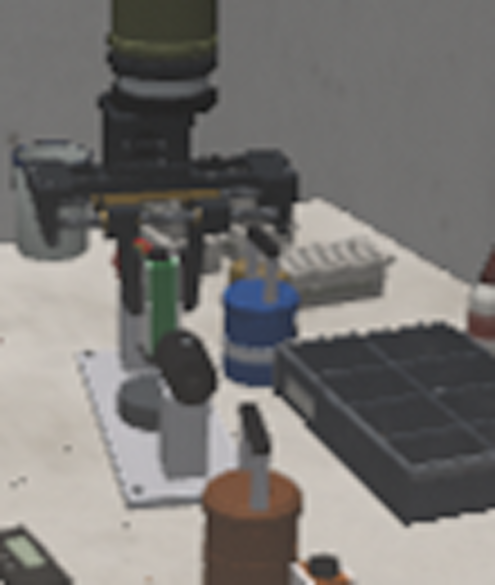

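The cell sits upright between the heads. One numeric check of its underside height and the canister, then I'll hand in.

Run:
```python
from h import *
f=np.load("side5.npy",allow_pickle=True).item(); rv=cv2.Rodrigues(np.array(f["R"]))[0]
a=np.radians(-14.2);Y=np.array([-np.sin(a),np.cos(a),0]);X=np.array([np.cos(a),np.sin(a),0]); B=np.array([.5329,.0857,.058])
for p in (B-.013*X+.013*Y,B-.013*X-.013*Y):
    u=cv2.projectPoints(p[None],rv,np.array(f["t"]),K(f),np.array(f["dist_coeffs"]))[0].ravel(); print("crop px",(u-[220,120])*4.5)
P=cloud(f); v=f["img"].astype(int)
for col in (248,250): print(col,[(r,v[r,col].tolist(),P[r,col].round(3).tolist()) for r in range(194,206)][::2])
```

```text
crop px [136.70784132 350.42176886]
crop px [142.93702544 364.72884513]
248 [(194, [109, 109, 113], [0.544, 0.167, 0.043]), (196, [110, 110, 113], [0.542, 0.162, 0.037]), (198, [108, 107, 110], [0.542, 0.163, 0.029]), (200, [105, 105, 108], [0.543, 0.164, 0.021]), (202, [130, 129, 131], [0.543, 0.164, 0.013]), (204, [128, 128, 132], [0.52, 0.113, 0.031])]
250 [(194, [109, 108, 110], [0.549, 0.162, 0.044]), (196, [97, 96, 98], [0.548, 0.159, 0.037]), (198, [104, 104, 106], [0.55, 0.164, 0.027]), (200, [108, 107, 111], [0.55, 0.163, 0.02]), (202, [129, 127, 130], [0.552, 0.167, 0.01]), (204, [99, 100, 104], [0.525, 0.107, 0.033])]
```

Run:
```python
from h import *
f=np.load("side5.npy",allow_pickle=True).item(); P=cloud(f)
m=np.zeros(P.shape[:2],bool); m[165:210,245:264]=1
m&=(abs(P[...,0]-.533)<.022)&(abs(P[...,1]-.082)<.022)&(P[...,2]>.045)
p=P[m]; print(m.sum(),"z min/max",np.percentile(p[:,2],[1,5,99]).round(4))
t=np.load("top5.npy",allow_pickle=True).item(); Q=cloud(t); hs=cv2.cvtColor(t["img"],cv2.COLOR_RGB2HSV)
k=(hs[...,0]>100)&(hs[...,0]<125)&(hs[...,1]>120)&(abs(Q[...,0]-.645)<.06)&(abs(Q[...,1]-.14)<.06); print("lid z",k.sum(),np.median(Q[k],0).round(4))
for r in range(188,204,2): print(r,[(c,f["img"][r,c].tolist()) for c in (251,252,253)],P[r,252].round(3))
```

```text
296 z min/max [0.0682 0.0792 0.1793]
lid z 172 [0.6451 0.1379 0.0736]
188 [(251, [66, 64, 65]), (252, [107, 109, 107]), (253, [100, 111, 102])] [0.52  0.081 0.102]
190 [(251, [108, 105, 106]), (252, [117, 118, 115]), (253, [91, 103, 93])] [0.519 0.081 0.095]
192 [(251, [116, 114, 115]), (252, [118, 119, 117]), (253, [92, 104, 93])] [0.521 0.083 0.087]
194 [(251, [117, 115, 115]), (252, [119, 120, 117]), (253, [92, 104, 94])] [0.519 0.079 0.082]
196 [(251, [99, 97, 97]), (252, [115, 116, 114]), (253, [95, 107, 96])] [0.519 0.079 0.075]
198 [(251, [86, 84, 86]), (252, [85, 88, 85]), (253, [85, 93, 86])] [0.52  0.081 0.067]
200 [(251, [104, 104, 106]), (252, [83, 82, 84]), (253, [64, 62, 63])] [0.556 0.158 0.021]
202 [(251, [126, 125, 128]), (252, [127, 127, 130]), (253, [118, 119, 121])] [0.555 0.156 0.014]
```

```bash
python3 -c "
from h import *
print(ctrl.hand_in(), monitor.read_time_s())"
```

```text
the job is handed in; nothing more can be done
the job is handed in; nothing more can be done
```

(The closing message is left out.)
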